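# Split cleaned wear-test balls and discs on the tilting sorting board

### The arm

A 6-joint arm with a two-finger parallel gripper is mounted at the origin on the work surface. World frame = base frame: x ahead of the robot, y to its left, z up, the work surface at z = 0. Lengths are in mm, angles in rad, forces in N, time in s.
With the tool pointing down it reaches from about 325 to 850 mm from the base axis. Payload 4.4 kg.
Tool frame: the origin (TCP) lies at the very end of the fingers, on their centre line; the grasp point (between the pads) lies 19 mm behind it; y points along the fingers, x is the direction in which the jaws open and shut, and the axes are right-handed (so a half turn about y gives the same grasp; the last joint's range is limited). The gripper opens to 94 mm and grips with 3 to 60 N. Pads are 16 mm wide; open, the fingers measure 119 mm over their backs; the gripper's body (75 mm by 177 mm) begins 78 mm behind the grasp point.
Start: joints at [-1.296, 0.207, 1.542, -0, 1.393, -0.15], TCP at [236.968, -523.902, 205.447] pointing down, gripper open.
Joint ranges: [-2.73, 2.73], [-0.86, 2.22], [0.23, 2.46], [-1.11, 4.25], [0.08, 2.63], [-2.82, 2.82]. Speed limits (rad/s): [2.79, 2.79, 3.14, 3.14, 3.14, 3.14].

### API

Orientations are given as a 3x3 rotation matrix whose columns are the frame's x, y, z axes.
In Python, from station import get_obs, capture, camera_info, hand_in, find_in, silhouettes gives the robot as it stands.
- The arm moves only by the tool step_arm, never from a script. Its argument "motion" is a list of rows, each a list of 2 entries, a list of its own where there are three numbers: the shift along the tool's x, y, z in m, then the turn about the tool's y in rad. A call has 1 to 12 rows; each row shifts and turns the commanded pose from where the row before left it, along the tool's axes as they then stand; what a row does not reach is not made up. A row lasts 1/12 s, in which the tool goes at most 41.7 mm and 7.16 degrees, less where a joint would pass 70% of its speed; a pose out of reach is approached as far as the arm can. A call with a gripper value outside its range is refused whole. "claw" is the finger opening in m, from 0 to 0.094, set as the call begins (left out, the last holds). The fingers move at their own pace and stop on an object; the grip force is fixed at half the most. Time passes only in rows, so rows that do not move let the fingers close. It gives the time, the measured TCP pose, the force and the opening at its end, in the units of the state.
- get_obs(): the state, without advancing time (a new reading comes with each control period).
- capture(name): name is "side" or "top"; returns (picture, depth): 420x560x3 uint8, red, green, blue; 420x560 float32, mm along the optical axis (not along the pixel's ray), 0 where there is no reading.
- camera_info(name): a dict with "K" (3x3 intrinsics, pixels), "R" (3x3) and "t" (3): a world point X has camera coordinates R X + t. Camera axes: x right, y down, z forward; pixel columns grow to the right and rows downward; lengths in mm; the calibration is good to about 2 mm. A picture is of the moment at which its call begins. camera_info takes no time and is no camera call.
- hand_in(): hands the job in, once; it reports no verdict.
Trained networks look in the newest picture that a camera, given by its name, has taken for a name from the list of things; names that differ only in an ending like _2 or _b are one class to them, and where a whole thing is asked for, a point or a joint stands for the part that bears it (a point fixed in the world has none). Each returns a list of dicts, best first, with "conf" (0 to 1); they miss things now and then, are a little off and sometimes report something else, mostly with a low value. They report only what shows in the picture. A call takes as long as a camera call.
- find_in(camera, name): "xyz" ([x, y, z] in mm, in the coordinates of the camera as it stood for that picture, good to about 4 mm: the middle of the surface that is visible of it).
- silhouettes(camera, name): "pixels" (420x560 bool, what is visible of it).
The state is a dict: "clock": time; "joint_positions": joint angles; "qvel": joint speeds; "tau": joint torques, N m; "ee_pos": TCP position; "ee_rot": TCP orientation; "ft_force": force on the tool from outside, world axes, zero at the start; "torque": the same for the moment, N m; "finger_gap": finger opening in mm.
Only numpy, scipy, OpenCV 4.12 (cv2) and the standard library are available. Lean on these libraries where they do the work, as an engineer would, in place of code of your own. Each camera call takes 0.05 s, during which the arm holds its last target. There are 200 camera calls.

### The job

On the lab bench, three wear-test balls and two flat discs lie mixed on the hinged sorting board. Push the white catch tray square and fully up against the front of the board's stand, under the lip; then lift the board's red handle until all the balls, untouched by the gripper, roll off into the catch tray while both discs stay on the board, and lower the board gently until it rests on its stand again. Finally lay the two discs flat and side by side in the blue tray without dropping them from a height, leaving the catch tray where it is and everything else on the bench undisturbed.

Things in the scene. Friction and masses are not known exactly. Their poses are not given: they have to be found in the camera images.
- stand: grey sheet-metal stand of the sorting board, fixed to the bench, 200 (x) by 196 (y) mm. Origin on the bench in the middle of its width, at its front; +y points from the lip towards the handle, x runs along the hinge, z up. Its upright front face (54 mm high, square to y, where the catch tray belongs) is at y = -4 mm. The hinge line is parallel to x at y = 6 mm, z = 56 mm
- board (a joint): tilt of the sorting board in rad: 0 = level, resting on the stand; grows as the handle end is lifted, up to 0.65; the lip end goes down. The board (0.75 kg, hinged) falls back when let go; lifting at the handle takes about 4 N. On the soft mat the balls begin to roll at about 0.15 to 0.2 rad, the discs begin to slide at about 0.45 rad or more: about 0.3 rad separates them
- board_mid (a point): middle of the top of the board's dark mat, 64 mm above the bench when level; axes turn with the board (x across, y towards the handle). The board is 194 mm (x) by 226 mm (y); its two sides and handle end have an aluminium rim 14 mm high above the mat and 4 mm thick; the lip end (-y) is open and overhangs the stand's front face by 32 mm (lip edge at stand y = -36 mm). Mat area 186 by 220 mm
- board_handle (a point): middle of the red handle bar, a round bar 11 mm thick and 136 mm long parallel to x, carried on two straps at x = +-60 mm (108 mm free between them), 55 mm beyond the back edge of the board (stand y = 245 mm, 59.5 mm above the bench when level). Nothing is above or below it
- ball_tray_mid (a point): centre (half-way up) of the white catch tray with dark lining, loose, 190 (x) by 140 (y) by 36 (z) mm, walls 4 mm, inner floor 6 mm above its underside, about 0.3 to 0.6 kg. It starts on the bench in front of the stand, 45 to 95 mm away from it, with its y axis about parallel to the stand's y; fully home, its wall touches the stand's front face, so its centre is at stand y = -74 mm. It passes under the lip, whose underside is 56 mm up
- disc_tray_floor (a point): centre of the lined inner floor (6 mm above the bench) of the blue disc tray, loose, 150 (x) by 120 (y) by 22 (z) mm, walls 4 mm; inside 142 by 112 mm
- ball0_center (a point): centre of a steel ball, 24 mm in diameter, 57 g, resting on the mat
- ball1_center (a point): centre of a second steel ball, 24 mm in diameter, 57 g, resting on the mat
- ball2_center (a point): centre of the white ceramic ball, 24 mm in diameter, 30 g, resting on the mat
- disc0_mid (a point): centre (half-way up) of the steel disc, 28 mm in diameter and 10 mm thick, z along its axis, about 48 g, lying flat on the mat
- disc1_mid (a point): centre (half-way up) of the brass disc, 28 mm in diameter and 10 mm thick, z along its axis, about 48 g, lying flat on the mat
- wash_bottle: white bottle with red cap, 62 mm across, 150 mm high, origin at its foot; bystander, leave alone
- petri_dish: glass dish, 90 mm across, 16 mm high, origin at its foot; bystander
- loupe: black eye loupe, 40 mm across, 22 mm high, origin at its foot; bystander
- slide_box: cardboard box, 80 by 100 by 32 mm, origin at its foot; bystander
- beaker: glass beaker, 68 mm across, 88 mm high, origin at its foot; bystander
- tweezers: steel tweezers, 135 mm long along x, 4 mm high, origin at the middle; bystander
- screwdriver: screwdriver, 160 mm long along x, origin at its middle; bystander

How it is judged:
By the outcome, as a careful person would: the job done as asked, in the order asked, and still so for the second after the job is handed in, with the robot touching nothing.
It also fails if it takes over 67 s, if anything falls off the work surface, if the arm or the gripper's body presses on something with over 40 N, if the wrist force passes 120 N, or if a joint passes its speed limit or range.

## Working session

There is one attempt and no reset: what is moved stays moved. The work goes in short steps, Python scripts to look and compute and a tool call to move; the robot and the scene stay as the last step left them, time stands still between calls to the robot, and variables do not carry over. Pictures are saved under pics/ and viewed, about 8 in all and at most 12, crops included, and the job is handed in when it is done.

Besides the shell and the picture viewer there is one more tool, called after "Call:" by a JSON object that holds its "op" and its "data". step_arm: Moves the arm, as the interface text tells. Its arguments: {"type":"object","properties":{"motion":{"type":"array","items":{"type":"array"}},"claw":{"type":"number"}},"required":["motion"]}

```bash
mkdir -p pics; cat > h.py <<'E'
import numpy as np, cv2
from station import *
def world(cam,p):
    c=camera_info(cam);R=np.array(c["R"]);t=np.array(c["t"]).ravel();return R.T@(np.array(p)-t)
def cloud(cam,depth):
    c=camera_info(cam);K=np.array(c["K"]);R=np.array(c["R"]);t=np.array(c["t"]).ravel()
    v,u=np.indices(depth.shape);P=np.stack([(u-K[0,2])/K[0,0]*depth,(v-K[1,2])/K[1,1]*depth,depth],-1)
    return (P-t)@R
def pix(cam,X):
    c=camera_info(cam);p=np.array(c["K"])@(np.array(c["R"])@np.array(X)+np.array(c["t"]).ravel());return p[:2]/p[2]
E
python3 - <<'E'
from h import *
np.set_printoptions(precision=1,suppress=True)
ims={}
for c in("top","side"):
    im,d=capture(c);ims[c]=im;cv2.imwrite(f"pics/{c}0.png",im[:,:,::-1]);np.save(f"{c}0.npy",d)
    ci=camera_info(c);print(c,"campos",-np.array(ci["R"]).T@np.array(ci["t"]).ravel())
for n in["stand","board_mid","board_handle","ball_tray_mid","disc_tray_floor","ball0_center","ball2_center","disc0_mid","disc1_mid","wash_bottle","petri_dish","loupe","slide_box","beaker","tweezers","screwdriver"]:
    print(n,[(world("top",r["xyz"]),round(r["conf"],2)) for r in find_in("top",n)[:3]])
print(get_obs())
E
```

```text
top campos [ 426.8  -27.6 1327.4]
side campos [223.  745.9 568.5]
stand [(array([547.7,  85.1,  64.6]), 0.71)]
board_mid [(array([543.5,  77.5,  63.9]), 0.79)]
board_handle [(array([541.2,  76.9,  65.4]), 0.64), (array([328.3, 262.4,   0.5]), 0.2), (array([ 339.7, -264.2,   20.5]), 0.17)]
ball_tray_mid [(array([ 534.5, -174.6,    7.4]), 0.9)]
disc_tray_floor []
ball0_center [(array([581.8,  57.3,  84.8]), 0.4)]
ball2_center [(array([545.5,  79.5,  63.7]), 0.65), (array([617.8,  26.8,  83.5]), 0.39), (array([ 536.3, -170.3,    4.1]), 0.25)]
disc0_mid [(array([478.3, 100.4,  73.8]), 0.66)]
disc1_mid [(array([544.7,  67.2,  73.8]), 0.65)]
wash_bottle [(array([718.5, 314.2, 103.4]), 0.6), (array([543.4,  83.9,  65. ]), 0.49)]
petri_dish [(array([785.8, -16.6,   2.9]), 0.77)]
loupe [(array([ 791.9, -180.7,   22.5]), 0.64)]
slide_box [(array([792.1, 139.7,  34. ]), 0.71)]
beaker [(array([ 662.2, -429.3,   42.6]), 0.7)]
tweezers [(array([330.4, 262.4,   3.2]), 0.83)]
screwdriver [(array([ 343.3, -262.2,   20.7]), 0.87)]
{'clock': 0.9, 'joint_positions': array([-1.3,  0.2,  1.5,  0. ,  1.4, -0.2]), 'qvel': array([ 0., -0.,  0.,  0., -0.,  0.]), 'tau': array([ -0. , -37.1, -28.2,   0.1,   0. ,  -0. ]), 'ee_pos': array([ 237. , -523.9,  205.5]), 'ee_rot': array([[ 0.4,  0. ,  0.9],
       [-0.9, -0. ,  0.4],
       [ 0. , -1. ,  0. ]]), 'ft_force': array([-0.3, -0.3,  0.5]), 'torque': array([ 0.1, -0. ,  0. ]), 'finger_gap': 94.14335135307864}
```

View pics/top0.png

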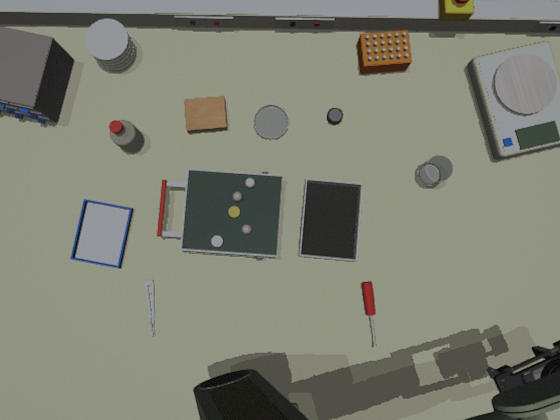

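View pics/side0.png

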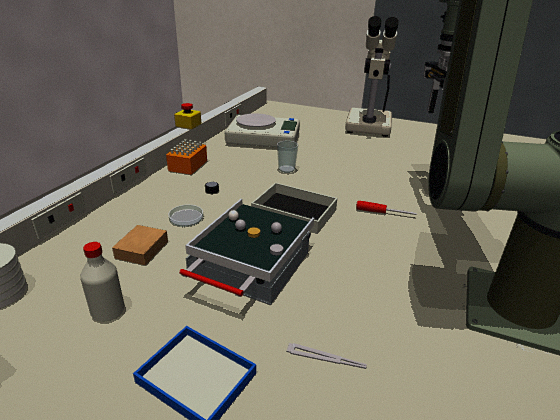

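The top view shows the board around (232,213) with its handle at (163,209), the catch tray at (330,220) and the blue tray at (102,233). The balls are at (250,182), (237,196) and (246,229), the discs at (217,241) and (234,212). Now I'll measure the poses.

```bash
cat >> h.py <<'E'
def rect(mask,W):
    P=W[mask][:,:2].astype(np.float32);r=cv2.minAreaRect(P);return np.round(r[0],1),np.round(r[1],1),round(r[2],2)
E
python3 - <<'E'
from h import *
np.set_printoptions(precision=1,suppress=True)
im,d=capture("top");W=cloud("top",d);X,Y,Z=W[...,0],W[...,1],W[...,2]
hsv=cv2.cvtColor(im,cv2.COLOR_RGB2HSV)
box=lambda x0,x1,y0,y1:(X>x0)&(X<x1)&(Y>y0)&(Y<y1)
lcc=lambda m:(lambda n,l,s,c:l==1+np.argmax(s[1:,4]))(*cv2.connectedComponentsWithStats(m.astype(np.uint8)))
m=lcc(box(380,700,-330,-50)&(Z>27)&(Z<45));print("tray",rect(m,W),np.median(Z[m]),m.sum())
m=lcc(box(380,700,-60,200)&(Z>55)&(Z<100));print("board",rect(m,W),np.median(Z[m]))
m=lcc(box(380,700,-60,200)&(Z>71)&(Z<82)&(hsv[...,1]<90));print("rim",rect(m,W))
m=lcc(box(350,700,130,330)&(hsv[...,1]>150)&((hsv[...,0]<8)|(hsv[...,0]>172)));print("handle",rect(m,W),np.median(Z[m]))
m=lcc(box(300,700,230,550)&(hsv[...,1]>120)&(hsv[...,0]>100)&(hsv[...,0]<130));print("blue",rect(m,W),np.median(Z[m]),np.percentile(Z[m],95))
n,l,s,c=cv2.connectedComponentsWithStats((box(455,640,-30,180)&(Z>69.5)&(Z<100)).astype(np.uint8))
for i in range(1,n):
    if 20<s[i,4]<400:
        q=l==i;r=cv2.minEnclosingCircle(W[q][:,:2].astype(np.float32));print(s[i,4],c[i],W[q].mean(0),"max",Z[q].max(),im[q].mean(0),r[0],round(r[1],1))
print("bench z",np.median(Z[box(380,450,100,200)]))
for nme in("disc0_mid","disc1_mid","ball0_center","ball2_center"):
    print(nme,[(pix("top",world("top",r["xyz"])),round(r["conf"],2)) for r in find_in("top",nme)])
E
```

```text
tray (array([ 537.4, -169. ]), array([140.8, 191.1]), 85.71) 35.01362450531691 520
board (array([546.3,  79.3]), array([246. , 207.5]), 86.92) 64.01273443510759
rim (array([546.3,  70. ]), array([226. , 194.3]), 87.05)
handle (array([555.9, 237.3]), array([  9.6, 132.3]), 86.54) 63.80314084357815
blue (array([495.4, 394.2]), array([130.6, 148.1]), 80.65) 21.363828985717518 26.263974284545874
88 [186.3 192.1] [591.8 177.1  76.7] max 82.27793711477537 [108.  110.3 112.1] (586.20654296875, 177.8692169189453) 52.9
86 [255.  174.1] [637.3  16.1  76.5] max 84.07180661506385 [111.6 114.3 116. ] (636.639892578125, 24.57129669189453) 53.4
83 [250.1 182.5] [616.1  27.1  83.3] max 93.69356296884764 [125.4 126.2 122.8] (617.3262939453125, 26.423046112060547) 13.0
81 [237.3 196.3] [583.1  56.2  83. ] max 90.06585823931346 [106.9 105.9 105.3] (583.9142456054688, 56.85663604736328) 11.9
98 [234.1 211.6] [547.7  63.6  73.6] max 79.00746275516633 [137.5 131.5  75.2] (547.8097534179688, 63.57709503173828) 13.7
80 [246.5 229.1] [506.4  33.1  83.2] max 90.35130948997006 [110.4 109.1 108.3] (506.9551086425781, 33.488704681396484) 11.8
103 [217.  240.9] [478.3 101.9  74.2] max 81.85647980158535 [138.7 142.8 147.1] (478.19696044921875, 101.2898941040039) 14.4
23 [190.9 249.8] [456.4 161.6  77.7] max 82.56410905471141 [142.3 146.3 150.9] (457.10107421875, 158.9903564453125) 20.9
bench z -0.24014892525720824
disc0_mid []
disc1_mid [(array([236.3, 197. ]), 0.62), (array([233.4, 211.1]), 0.41)]
ball0_center [(array([236.2, 197.2]), 0.52)]
ball2_center [(array([250.4, 182.4]), 0.49)]
```

Call:
{"op": "step_arm", "data": {"motion": [[[0,0,0],-0.1213],[[0,0,0],-0.1213],[[0,0,0],-0.1213],[[0,0,0],-0.1213],[[0,0,0],-0.1213],[[0,0,0],-0.1213],[[0,0,0],-0.1213],[[0,0,0],-0.1213],[[0,0,0],-0.1213],[[0.028,0,0.0265],0],[[0.028,0,0.0265],0],[[0.028,0,0.0265],0]], "claw": 0.094}}

```text
clock: 2.15
ee_pos: [325.6, -448.6, 205.4]
ee_rot: [[0.998, 0.0, 0.057], [-0.057, -0.0, 0.998], [0.0, -1.0, -0.0]]
ft_force: [0.8, -0.0, -0.3]
finger_gap: 93.7
```

Call:
{"op": "step_arm", "data": {"motion": [[[0.028,0,0.0265],0],[[0.028,0,0.0265],0],[[0.028,0,0.0265],0],[[0.028,0,0.0265],0],[[0.028,0,0.0265],0],[[0.028,0,0.0265],0],[[0.028,0,0.0265],0],[[0,0.03,0],0],[[0,0.03,0],0],[[0,0.03,0],0],[[0,0,0],0]]}}

```text
clock: 3.07
ee_pos: [526.7, -270.9, 108.5]
ee_rot: [[0.999, -0.011, 0.053], [-0.053, 0.008, 0.999], [-0.011, -1.0, 0.007]]
ft_force: [-0.6, 0.7, -1.2]
finger_gap: 94.2
```

```bash
cat >> h.py <<'E'
O=np.array([542.3,-7.1]);TH=-0.054
def st(p):
    d=np.array(p)[:2]-O;c,s=np.cos(TH),np.sin(TH);return np.round([c*d[0]+s*d[1],-s*d[0]+c*d[1],p[2]],1)
def state():
    o=get_obs();R=np.array(o["ee_rot"]);print("t",round(o["clock"],2),"stand xyz",st(o["ee_pos"]),"yaw rel",round(np.arctan2(R[1,0],R[0,0])-TH,4),"y",np.round(R[:,1],3),"F",np.round(o["ft_force"],1),"gap",round(o["finger_gap"],1))
E
python3 -c "from h import *;state()"
```

```text
t 3.07 stand xyz [  -1.3 -264.3  108.5] yaw rel 0.0006 y [-0.011  0.008 -1.   ] F [-0.6  0.7 -1.2] gap 94.2
```

Call:
{"op": "step_arm", "data": {"motion": [[[0.005,0.032,0],0],[[0,0.032,0],0],[[0,0.03,0],0],[[0,0,0],0],[[0,0,0.005],0],[[0,0,0.005],0],[[0,0,0.005],0],[[0,0,0.005],0],[[0,0,0.005],0],[[0,0,0.005],0],[[0,0,0.005],0],[[0,0,0.005],0]]}}

```text
clock: 4.07
ee_pos: [539.1, -235.6, 22.7]
ee_rot: [[0.999, 0.002, 0.054], [-0.054, -0.003, 0.999], [0.002, -1.0, -0.002]]
ft_force: [0.1, -3.4, 2.4]
finger_gap: 93.9
```

Call:
{"op": "step_arm", "data": {"motion": [[[0,0,0.006],0],[[0,0,0.006],0],[[0,0,0.006],0],[[0,0,0.006],0],[[0,0,0.006],0],[[0,0,0.006],0],[[0,0,0.006],0],[[0,0,0.004],0],[[0,0,0.003],0]]}}

```text
clock: 4.82
ee_pos: [540.6, -185.1, 21.3]
ee_rot: [[0.999, -0.001, 0.054], [-0.054, 0.0, 0.999], [-0.001, -1.0, 0.0]]
ft_force: [-0.2, -3.0, 1.7]
finger_gap: 94.1
```

```bash
python3 - <<'E'
from h import *
state()
im,d=capture("top");cv2.imwrite("pics/p1.png",cv2.resize(im[130:300,130:400,::-1],None,fx=2.5,fy=2.5))
E
```

```text
t 4.82 stand xyz [   7.9 -177.8   21.3] yaw rel 0.0002 y [-0.001  0.    -1.   ] F [-0.2 -3.   1.7] gap 94.1
```

View pics/p1.png

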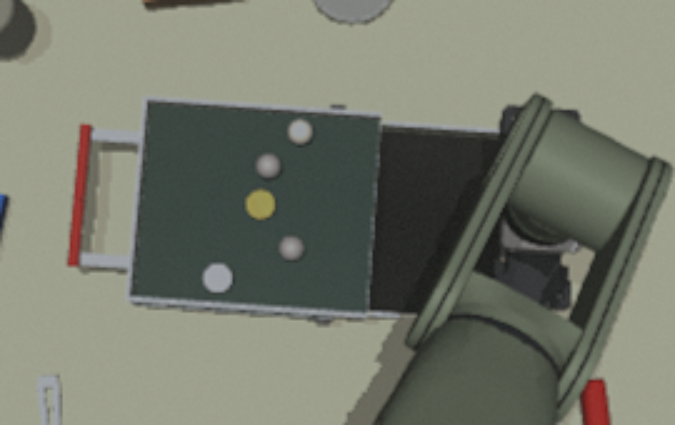

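The tray is under the lip at about (372,210) in the crop and looks square. I'll keep pushing slowly and watch the force.

Call:
{"op": "step_arm", "data": {"motion": [[[0,0,0.004],0],[[0,0,0.004],0],[[0,0,0.003],0],[[0,0,0.002],0],[[0,0,0.002],0],[[0,0,0.001],0]]}}

```text
clock: 5.37
ee_pos: [541.3, -169.4, 21.1]
ee_rot: [[0.999, -0.001, 0.054], [-0.054, 0.001, 0.999], [-0.001, -1.0, 0.001]]
ft_force: [0.2, -1.7, 0.6]
finger_gap: 93.7
```

Call:
{"op": "step_arm", "data": {"motion": [[[0,0,0.001],0],[[0,0,0.001],0],[[0,0,0.001],0],[[0,0,0.001],0]]}}

```text
clock: 5.7
ee_pos: [541.6, -165.6, 21.1]
ee_rot: [[0.999, -0.001, 0.054], [-0.054, 0.001, 0.999], [-0.001, -1.0, 0.0]]
ft_force: [-0.5, -2.1, -0.7]
finger_gap: 94.0
```

Call:
{"op": "step_arm", "data": {"motion": [[[0,0,0.001],0],[[0,0,0.001],0],[[0,0,0.001],0],[[0,0,0.001],0]]}}

```text
clock: 6.03
ee_pos: [542.0, -161.9, 21.4]
ee_rot: [[0.999, -0.0, 0.054], [-0.054, -0.0, 0.999], [-0.0, -1.0, -0.0]]
ft_force: [-0.6, -4.1, -1.1]
finger_gap: 94.2
```

Call:
{"op": "step_arm", "data": {"motion": [[[0,0,0.001],0],[[0,0,0.001],0],[[0,0,0.001],0]]}}

```text
clock: 6.28
ee_pos: [541.9, -161.7, 21.7]
ee_rot: [[0.999, -0.001, 0.054], [-0.054, -0.005, 0.999], [-0.0, -1.0, -0.005]]
ft_force: [-3.0, -11.5, -0.9]
finger_gap: 94.1
```

Call:
{"op": "step_arm", "data": {"motion": [[[0,0,0.001],0],[[0,0,0],0],[[0,0,-0.015],0],[[0,0,-0.015],0],[[0,0,-0.01],0],[[0,-0.04,0],0],[[0,-0.04,0],0],[[0,-0.04,0],0],[[0,-0.04,0],0],[[0,-0.04,0],0],[[0,0,0],-0.1208],[[0,0,0],-0.1208]]}}

```text
clock: 7.28
ee_pos: [542.5, -199.5, 226.3]
ee_rot: [[0.981, 0.008, -0.191], [0.192, -0.003, 0.981], [0.007, -1.0, -0.005]]
ft_force: [-1.0, -0.0, -0.4]
finger_gap: 94.2
```

Call:
{"op": "step_arm", "data": {"motion": [[[0,0,0],-0.1208],[[0,0,0],-0.1208],[[0,0,0],-0.1208],[[0,0,0],-0.1208],[[0,0,0],-0.1208],[[0,0,0],-0.1208],[[0,0,0],-0.1208],[[0,0,0],-0.1208],[[0,0,0],-0.1208],[[0,0,0],-0.1208],[[0,0,0],-0.1208],[[0,0,0],0]], "claw": 0.05}}

```text
clock: 8.28
ee_pos: [540.1, -198.2, 221.4]
ee_rot: [[0.053, 0.0, -0.999], [0.999, 0.001, 0.053], [0.001, -1.0, -0.0]]
ft_force: [0.4, 0.0, 0.5]
finger_gap: 49.8
```

```bash
python3 - <<'E'
from h import *
state()
im,d=capture("top");cv2.imwrite("pics/p2.png",cv2.resize(im[130:300,130:400,::-1],None,fx=2.5,fy=2.5))
W=cloud("top",d);Z=W[...,2];m=(W[...,0]>400)&(W[...,0]<680)&(W[...,1]<-30)&(W[...,1]>-165)&(Z>27)&(Z<45)
print(m.sum(),rect(m,W))
E
```

```text
t 8.28 stand xyz [   8.1 -190.9  221.4] yaw rel 1.5716 y [ 0.     0.001 -1.   ] F [0.4 0.  0.5] gap 49.8
152 (array([538.1, -97.8]), array([105.5, 190.9]), 86.41)
```

View pics/p2.png

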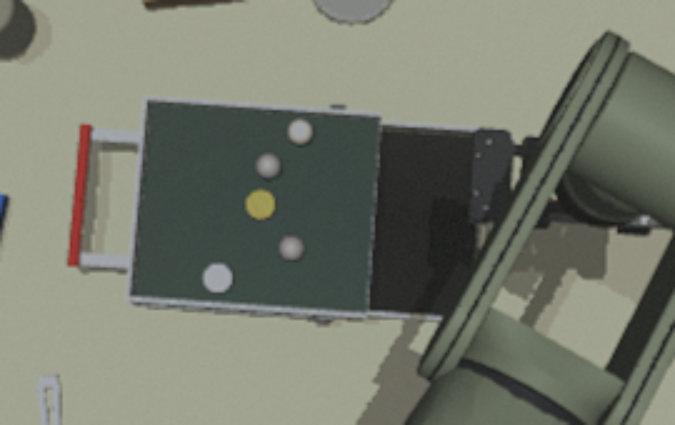

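The tray is home: its front edge measures at stand y ≈ −144, and it is square to within about 0.5°. The balls and discs haven't moved. Next is the handle.

Call:
{"op": "step_arm", "data": {"motion": [[[0.0396,0,0.001],0],[[0.0396,0,0.001],0],[[0.0396,0,0.001],0],[[0.0396,0,0.001],0],[[0.0396,0,0.001],0],[[0.0396,0,0.001],0],[[0.0396,0,0.001],0],[[0.0396,0,0.001],0],[[0.0396,0,0],0],[[0.0396,0,0],0],[[0.0396,0,0],0],[[0,0,0],0]]}}

```text
clock: 9.33
ee_pos: [555.3, 244.2, 221.4]
ee_rot: [[0.051, 0.0, -0.999], [0.999, 0.004, 0.051], [0.004, -1.0, 0.0]]
ft_force: [-0.2, -1.1, 0.6]
finger_gap: 50.1
```

```bash
python3 -c "from h import *;state()"
```

```text
t 9.33 stand xyz [ -0.6 251.7 221.4] yaw rel 1.5736 y [ 0.     0.004 -1.   ] F [-0.2 -1.1  0.6] gap 50.1
```

Call:
{"op": "step_arm", "data": {"motion": [[[0,0.03,0],0],[[0,0.03,0],0],[[0,0.03,0],0],[[0,0.03,0],0],[[0,0.02,0],0],[[0,0.02,0],0],[[0,0.02,0],0],[[0,0,0],0],[[0,0,0],0]]}}

```text
clock: 10.08
ee_pos: [554.9, 236.7, 40.3]
ee_rot: [[0.057, -0.003, -0.998], [0.998, -0.001, 0.057], [-0.001, -1.0, 0.003]]
ft_force: [0.1, -0.3, 0.0]
finger_gap: 50.2
```

```bash
python3 -c "from h import *;state()"
```

```text
t 10.08 stand xyz [ -0.6 244.2  40.3] yaw rel 1.5678 y [-0.003 -0.001 -1.   ] F [ 0.1 -0.3  0. ] gap 50.2
```

Call:
{"op": "step_arm", "data": {"motion": [[[0,0,0],0],[[0,0,0],0],[[0,0,0],0],[[0,0,0],0],[[0,0,0],0],[[0,0,0],0],[[0,0,0],0],[[0,0,0],0]], "claw": 0.005}}

```text
clock: 10.75
ee_pos: [556.2, 236.6, 42.0]
ee_rot: [[0.054, 0.0, -0.999], [0.999, -0.002, 0.054], [-0.002, -1.0, -0.0]]
ft_force: [-1.2, -4.1, 4.7]
finger_gap: 10.4
```

Call:
{"op": "step_arm", "data": {"motion": [[[0,-0.003,0],0],[[0,-0.003,0],0],[[0,-0.003,0],0],[[-0.0003,-0.003,0],0],[[-0.0003,-0.003,0],0],[[-0.0003,-0.003,0],0],[[-0.0003,-0.003,0],0],[[-0.0004,-0.003,0],0],[[-0.0004,-0.003,0],0],[[-0.0004,-0.003,0],0],[[-0.0004,-0.003,0],0],[[-0.0004,-0.003,0],0]]}}

```text
clock: 11.75
ee_pos: [555.8, 233.6, 77.0]
ee_rot: [[0.055, -0.0, -0.998], [0.998, -0.001, 0.055], [-0.001, -1.0, -0.0]]
ft_force: [2.4, -4.1, -4.3]
finger_gap: 10.0
```

```bash
python3 - <<'E'
from h import *
state()
im,d=capture("side");cv2.imwrite("pics/p3.png",cv2.resize(im[150:330,120:380,::-1],None,fx=2.5,fy=2.5))
E
```

```text
t 11.75 stand xyz [  0.5 241.1  77. ] yaw rel 1.5697 y [-0.    -0.001 -1.   ] F [ 2.4 -4.1 -4.3] gap 10.0
```

View pics/p3.png

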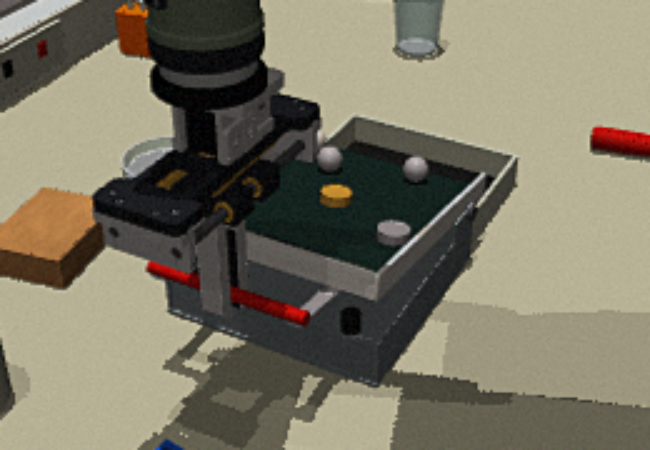

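The board is at about 0.15 rad. The gripper holds the bar near (230,285), and the balls are still on the mat. I'll raise it slowly.

Call:
{"op": "step_arm", "data": {"motion": [[[-0.0002,-0.001,0],0],[[-0.0002,-0.001,0],0],[[-0.0002,-0.001,0],0],[[-0.0002,-0.001,0],0],[[-0.0002,-0.001,0],0],[[-0.0002,-0.001,0],0],[[-0.0002,-0.001,0],0],[[-0.0002,-0.001,0],0],[[-0.0002,-0.001,0],0],[[-0.0002,-0.001,0],0],[[-0.0002,-0.001,0],0],[[-0.0002,-0.001,0],0]]}}

```text
clock: 12.8
ee_pos: [555.7, 231.4, 89.0]
ee_rot: [[0.055, 0.0, -0.998], [0.998, -0.001, 0.055], [-0.001, -1.0, -0.0]]
ft_force: [3.8, -3.9, -4.0]
finger_gap: 10.3
```

Call:
{"op": "step_arm", "data": {"motion": [[[-0.0003,-0.001,0],0],[[-0.0003,-0.001,0],0],[[-0.0003,-0.001,0],0],[[-0.0003,-0.001,0],0],[[-0.0003,-0.001,0],0],[[-0.0003,-0.001,0],0],[[-0.0003,-0.001,0],0],[[-0.0003,-0.001,0],0],[[-0.0003,-0.001,0],0],[[-0.0003,-0.001,0],0],[[-0.0003,-0.001,0],0],[[-0.0003,-0.001,0],0]]}}

```text
clock: 13.8
ee_pos: [555.6, 228.4, 101.7]
ee_rot: [[0.055, 0.0, -0.999], [0.999, 0.0, 0.055], [0.0, -1.0, -0.0]]
ft_force: [3.2, -3.1, -4.0]
finger_gap: 10.2
```

```bash
python3 - <<'E'
from h import *
state()
im,d=capture("side");im2,d2=capture("top");cv2.imwrite("pics/p4.png",np.hstack([cv2.resize(im[150:330,120:380,::-1],(400,277)),cv2.resize(im2[130:300,130:400,::-1],(400,277))]))
E
```

```text
t 13.8 stand xyz [  0.6 235.9 101.7] yaw rel 1.5701 y [ 0.  0. -1.] F [ 3.2 -3.1 -4. ] gap 10.2
```

View pics/p4.png

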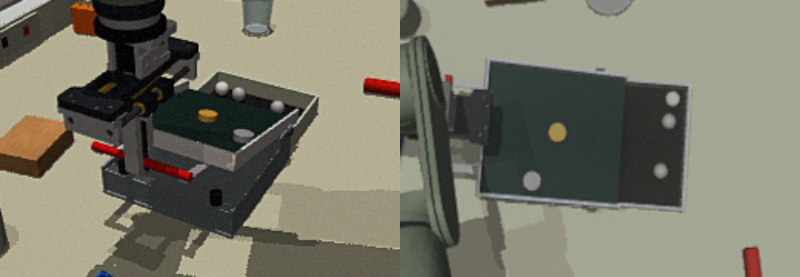

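All three balls lie in the catch tray (right half, at (672,98), (668,121) and (660,170)). Both discs are still on the mat. I'll lower gently.

Call:
{"op": "step_arm", "data": {"motion": [[[0.0006,0.0025,0],0],[[0.0006,0.0025,0],0],[[0.0006,0.0025,0],0],[[0.0006,0.0025,0],0],[[0.0005,0.0025,0],0],[[0.0005,0.0025,0],0],[[0.0005,0.0025,0],0],[[0.0005,0.0025,0],0],[[0.0004,0.0025,0],0],[[0.0004,0.0025,0],0],[[0.0004,0.0025,0],0],[[0.0004,0.0025,0],0]]}}

```text
clock: 14.9
ee_pos: [555.8, 234.5, 71.3]
ee_rot: [[0.055, 0.0, -0.999], [0.999, 0.0, 0.055], [0.0, -1.0, -0.0]]
ft_force: [3.9, -1.1, -1.7]
finger_gap: 10.2
```

Call:
{"op": "step_arm", "data": {"motion": [[[0.0003,0.002,0],0],[[0.0003,0.002,0],0],[[0.0003,0.002,0],0],[[0.0002,0.002,0],0],[[0.0002,0.002,0],0],[[0.0002,0.002,0],0],[[0.0002,0.002,0],0],[[0.0001,0.002,0],0],[[0.0001,0.002,0],0],[[0,0.002,0],0],[[0,0.001,0],0],[[0,0.001,0],0]]}}

```text
clock: 15.9
ee_pos: [555.9, 236.4, 49.4]
ee_rot: [[0.055, 0.0, -0.999], [0.999, 0.0, 0.055], [0.0, -1.0, -0.0]]
ft_force: [4.6, 0.1, -1.4]
finger_gap: 9.8
```

```bash
python3 -c "from h import *;state()"
```

```text
t 15.9 stand xyz [  0.5 243.9  49.4] yaw rel 1.5701 y [ 0.  0. -1.] F [ 4.6  0.1 -1.4] gap 9.8
```

Call:
{"op": "step_arm", "data": {"motion": [[[0,0.001,0],0],[[0,0.001,0],0],[[0,0.001,0],0],[[0,0.001,0],0],[[0,0.001,0],0],[[0,0.001,0],0],[[0,0,0],0]]}}

```text
clock: 16.48
ee_pos: [555.9, 236.6, 43.8]
ee_rot: [[0.055, 0.0, -0.999], [0.999, 0.001, 0.055], [0.001, -1.0, -0.0]]
ft_force: [2.2, 1.1, 0.9]
finger_gap: 10.0
```

Call:
{"op": "step_arm", "data": {"motion": [[[0,0.0005,0],0],[[0,0.0005,0],0],[[0,0.0005,0],0],[[0,0.0005,0],0],[[0,0,0],0]]}}

```text
clock: 16.9
ee_pos: [556.0, 236.6, 43.7]
ee_rot: [[0.055, 0.0, -0.999], [0.999, 0.0, 0.055], [0.0, -1.0, -0.0]]
ft_force: [-1.7, 0.9, 10.7]
finger_gap: 10.2
```

The board is down: the position has stalled and there is a 10 N upward reaction. I'll release and rise.

Call:
{"op": "step_arm", "data": {"motion": [[[0,-0.0005,0],0],[[0,-0.0005,0],0],[[0,0,0],0]]}}

```text
clock: 17.15
ee_pos: [556.0, 236.6, 43.7]
ee_rot: [[0.055, 0.0, -0.999], [0.999, 0.001, 0.055], [0.001, -1.0, -0.0]]
ft_force: [-0.5, 0.8, 6.9]
finger_gap: 9.8
```

Call:
{"op": "step_arm", "data": {"motion": [[[0,0,0],0],[[0,0,0],0],[[0,0,0],0],[[0,0,0],0],[[0,0,0],0],[[0,-0.01,0],0],[[0,-0.02,0],0],[[0,-0.03,0],0],[[0,-0.03,0],0],[[0,-0.03,0],0],[[0,-0.03,0],0],[[0,0,0],0]], "claw": 0.05}}

```text
clock: 18.15
ee_pos: [560.4, 237.5, 201.3]
ee_rot: [[0.055, 0.014, -0.998], [0.999, 0.004, 0.055], [0.004, -1.0, -0.014]]
ft_force: [1.2, -0.3, 1.0]
finger_gap: 50.0
```

```bash
python3 - <<'E'
from h import *
state()
im,d=capture("top");cv2.imwrite("pics/p5.png",cv2.resize(im[130:300,50:400,::-1],(800,388)))
W=cloud("top",d);X,Y,Z=W[...,0],W[...,1],W[...,2]
box=lambda x0,x1,y0,y1:(X>x0)&(X<x1)&(Y>y0)&(Y<y1)
n,l,s,c=cv2.connectedComponentsWithStats((box(455,640,-30,140)&(Z>69.5)&(Z<100)).astype(np.uint8))
for i in range(1,n):
    if 40<s[i,4]<300:
        q=l==i;r=cv2.minEnclosingCircle(W[q][:,:2].astype(np.float32));print(s[i,4],c[i],np.median(Z[q]),st([*r[0],74]),st([*W[q].mean(0)[:2],74]),round(r[1],1))
hsv=cv2.cvtColor(im,cv2.COLOR_RGB2HSV)
m=box(300,700,230,550)&(hsv[...,1]>100)&(hsv[...,0]>100)&(hsv[...,0]<130)
for lo in(0,12,17):
    r=rect(m&(Z>lo)&(Z<27),W);print("blue",lo,(m&(Z>lo)).sum(),r,st([*r[0],0]))
m=box(350,640,300,490)&(Z<10)&(Z>3)&(im.min(-1)>110);r=rect(m,W);print("floor",m.sum(),r,st([*r[0],0]))
E
```

```text
t 18.15 stand xyz [  4.9 245.2 201.3] yaw rel 1.5702 y [ 0.014  0.004 -1.   ] F [ 1.2 -0.3  1. ] gap 50.0
87 [253.91954023 174.05747126] 77.06161486650373 [92.2 40.4 74. ] [93.6 31.  74. ] 57.1
103 [234.26213592 211.78640777] 73.81880344037857 [-0.3 68.6 74. ] [ 1.2 70.5 74. ] 16.0
107 [217.11214953 241.05607477] 73.92011210151216 [-70.2 105.5  74. ] [-70.2 105.   74. ] 13.9
blue 0 93 (array([506.1, 382.3]), array([139.7, 101.5]), 13.52) [-57.2 386.9   0. ]
blue 12 81 (array([504.3, 380.4]), array([138.7,  99.5]), 11.6) [-58.9 384.9   0. ]
blue 17 67 (array([503.6, 379.6]), array([138.7,  98.6]), 10.68) [-59.5 384.    0. ]
floor 1473 (array([449.4, 399.2]), array([129. , 233.4]), 74.64) [-114.7  400.7    0. ]
```

View pics/p5.png

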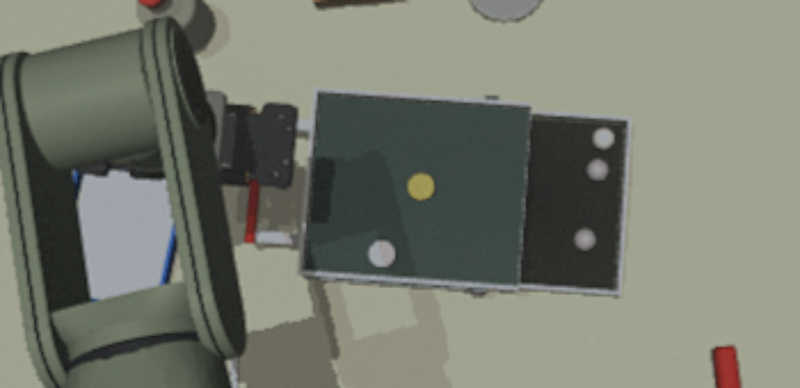

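The balls are in the tray and the board is level. The brass disc is at stand (1,70), the steel one at (−70,105). I'll move over the brass disc and refine the blue tray pose from the first image.

Call:
{"op": "step_arm", "data": {"motion": [[[-0.0346,0,0],0],[[-0.0346,0,0],0],[[-0.0346,0,0],0],[[-0.0346,0,0],0],[[-0.0346,0,0],0],[[0,0,0],0],[[0,0,0],0],[[0,0,0],0]]}}

```text
clock: 18.87
ee_pos: [545.7, 63.7, 191.4]
ee_rot: [[0.055, -0.002, -0.998], [0.998, 0.001, 0.055], [0.001, -1.0, 0.002]]
ft_force: [-0.2, 0.4, -0.3]
finger_gap: 50.3
```

```bash
python3 - <<'E'
from h import *
state()
im=cv2.imread("pics/top0.png");d=np.load("top0.npy");W=cloud("top",d);X,Y,Z=W[...,0],W[...,1],W[...,2]
hsv=cv2.cvtColor(im,cv2.COLOR_BGR2HSV)
m=(X>300)&(X<700)&(Y>230)&(Y<550)&(hsv[...,1]>120)&(hsv[...,0]>100)&(hsv[...,0]<130)
for lo,hi in((0,99),(14,25),(18,26)):
    r=rect(m&(Z>lo)&(Z<hi),W);print("blue",r,st([*r[0],0]))
# pixel-based: outer hull intersected with z=22 plane
k=cv2.minAreaRect(np.argwhere(m)[:,::-1].astype(np.float32));c=camera_info("top");K=np.array(c["K"]);R=np.array(c["R"]);t=np.array(c["t"]).ravel();C=-R.T@t
B=[]
for u,v in cv2.boxPoints(k):
    g=R.T@np.linalg.inv(K)@[u,v,1];B.append((C+g*(22-C[2])/g[2])[:2])
B=np.array(B);print(B.round(1),B.mean(0).round(1),np.linalg.norm(np.diff(B,axis=0),axis=1))
E
```

```text
t 18.87 stand xyz [ -0.4  70.9 191.4] yaw rel 1.5694 y [-0.002  0.001 -1.   ] F [-0.2  0.4 -0.3] gap 50.3
blue (array([495.3, 394. ]), array([129.3, 148.4]), 80.36) [-68.6 398.    0. ]
blue (array([494.7, 390.3]), array([121.9, 148.4]), 80.36) [-69.  394.3   0. ]
blue (array([494.7, 390.3]), array([121.9, 148.4]), 80.36) [-69.  394.3   0. ]
[[432.  461.2]
 [579.5 440.1]
 [557.3 318.2]
 [410.4 340.7]] [494.8 390. ] [148.99717431 123.9184264  148.66656161]
```

Call:
{"op": "step_arm", "data": {"motion": [[[0,0.03,-0.001],0],[[0,0.03,0],0],[[0,0.03,0],0],[[0,0.02,0],0],[[0,0.01,0],0],[[0,0.005,0],0],[[0,0,0],0],[[0,0,0],0]]}}

```text
clock: 19.53
ee_pos: [548.4, 64.0, 68.5]
ee_rot: [[0.054, 0.002, -0.999], [0.999, 0.0, 0.054], [0.0, -1.0, -0.002]]
ft_force: [0.9, 0.3, 1.2]
finger_gap: 50.0
```

Call:
{"op": "step_arm", "data": {"motion": [[[0,0,0],0],[[0,0,0],0],[[0,0,0],0],[[0,0,0],0],[[0,0,0],0],[[0,0,0],0]], "claw": 0.02}}

```text
clock: 20.03
ee_pos: [548.2, 63.4, 68.4]
ee_rot: [[0.055, 0.002, -0.998], [0.998, 0.0, 0.055], [0.0, -1.0, -0.002]]
ft_force: [-0.8, 0.9, 4.0]
finger_gap: 26.8
```

Call:
{"op": "step_arm", "data": {"motion": [[[0,0,0],0],[[0,-0.005,0],0],[[0,-0.01,0],0],[[0,-0.02,0],0],[[0,-0.025,0],0],[[0,-0.025,0],0],[[0,0,0],0]]}}

```text
clock: 20.62
ee_pos: [551.3, 63.3, 158.5]
ee_rot: [[0.055, 0.011, -0.998], [0.999, -0.0, 0.055], [0.0, -1.0, -0.011]]
ft_force: [1.5, -0.9, 0.5]
finger_gap: 26.8
```

```bash
python3 - <<'E'
from h import *
state()
im,d=capture("side");cv2.imwrite("pics/p6.png",cv2.resize(im[120:300,150:330,::-1],None,fx=3,fy=3))
E
```

```text
t 20.62 stand xyz [  5.2  70.8 158.5] yaw rel 1.5702 y [ 0.011 -0.    -1.   ] F [ 1.5 -0.9  0.5] gap 26.8
```

View pics/p6.png

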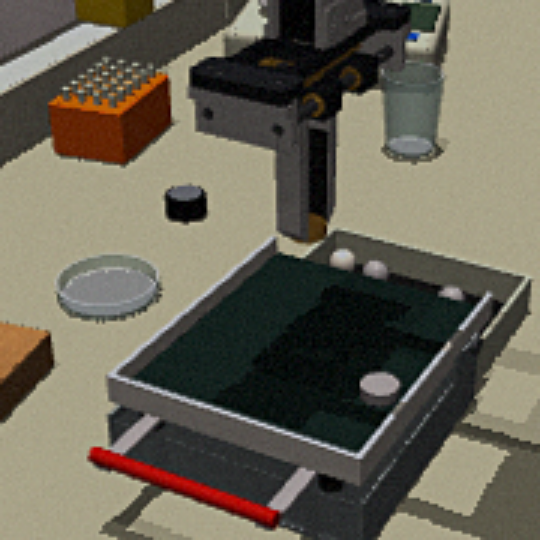

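The brass disc is held at (315,228). I'll carry it to the blue tray.

Call:
{"op": "step_arm", "data": {"motion": [[[0.0402,0,0.0058],0],[[0.0402,0,0.0058],0],[[0.0402,0,0.0058],0],[[0.0402,0,0.0058],0],[[0.0402,0,0.0058],0],[[0.0402,0,0.0058],0],[[0.0402,0,0.0058],0],[[0.0402,0,0.0058],0],[[0,0.03,0],0],[[0,0.03,0],0],[[0,0.03,0],0],[[0,0,0],0]]}}

```text
clock: 21.67
ee_pos: [511.8, 383.7, 53.0]
ee_rot: [[0.054, -0.015, -0.998], [0.999, -0.009, 0.054], [-0.009, -1.0, 0.015]]
ft_force: [-2.0, -1.2, -1.6]
finger_gap: 26.5
```

Call:
{"op": "step_arm", "data": {"motion": [[[0,0,0],0],[[0,0,0],0]]}}

```text
clock: 21.83
ee_pos: [519.0, 387.1, 63.0]
ee_rot: [[0.055, 0.0, -0.998], [0.998, 0.0, 0.055], [0.0, -1.0, -0.0]]
ft_force: [0.5, 0.5, -0.3]
finger_gap: 26.6
```

```bash
python3 - <<'E'
from h import *
state()
E
```

```text
t 21.83 stand xyz [-44.5 392.3  63. ] yaw rel 1.5697 y [ 0.  0. -1.] F [ 0.5  0.5 -0.3] gap 26.6
```

Call:
{"op": "step_arm", "data": {"motion": [[[0,0.012,0],0],[[0,0.012,0],0],[[0,0.012,0],0],[[0,0.006,0],0],[[0,0.003,0],0],[[0,0.002,0],0],[[0,0.001,0],0],[[0,0,0],0],[[0,0,0],0]]}}

```text
clock: 22.58
ee_pos: [519.0, 387.3, 14.9]
ee_rot: [[0.055, 0.001, -0.999], [0.999, 0.0, 0.055], [0.0, -1.0, -0.001]]
ft_force: [0.3, 0.6, -0.4]
finger_gap: 26.9
```

Call:
{"op": "step_arm", "data": {"motion": [[[0,0.001,0],0],[[0,0.001,0],0],[[0,0.001,0],0],[[0,0.0005,0],0],[[0,0,0],0]]}}

```text
clock: 23.0
ee_pos: [518.5, 387.0, 10.8]
ee_rot: [[0.055, -0.0, -0.999], [0.999, -0.0, 0.055], [-0.0, -1.0, 0.0]]
ft_force: [-0.3, -0.5, -0.3]
finger_gap: 26.6
```

Call:
{"op": "step_arm", "data": {"motion": [[[0,0.0005,0],0],[[0,0.0005,0],0],[[0,0.0005,0],0],[[0,0,0],0]]}}

```text
clock: 23.33
ee_pos: [518.7, 387.1, 10.5]
ee_rot: [[0.055, -0.0, -0.999], [0.999, -0.0, 0.055], [-0.0, -1.0, 0.0]]
ft_force: [-1.7, -1.7, 4.4]
finger_gap: 26.2
```

Call:
{"op": "step_arm", "data": {"motion": [[[0,0.0005,0],0],[[0,0.0005,0],0],[[0,0,0],0]]}}

```text
clock: 23.58
ee_pos: [518.7, 387.1, 10.4]
ee_rot: [[0.054, -0.0, -0.999], [0.999, -0.0, 0.054], [-0.0, -1.0, 0.0]]
ft_force: [-3.3, -2.0, 9.7]
finger_gap: 26.5
```

The disc is on the floor. I'll release it, rise, and go to the steel disc.

Call:
{"op": "step_arm", "data": {"motion": [[[0,-0.001,0],0],[[0,0,0],0],[[0,0,0],0],[[0,0,0],0],[[0,0,0],0],[[0,-0.01,0],0],[[0,-0.03,0],0],[[0,-0.035,0],0],[[0,-0.035,0],0],[[0,-0.035,0],0],[[0,0,0],0],[[0,0,0],0]], "claw": 0.042}}

```text
clock: 24.58
ee_pos: [520.9, 388.4, 158.9]
ee_rot: [[0.055, 0.007, -0.998], [0.998, 0.004, 0.055], [0.004, -1.0, -0.007]]
ft_force: [-0.4, -0.1, 0.5]
finger_gap: 41.8
```

Call:
{"op": "step_arm", "data": {"motion": [[[-0.0359,0,0.0032],0],[[-0.0359,0,0.0032],0],[[-0.0359,0,0.0032],0],[[-0.0359,0,0.0032],0],[[-0.0359,0,0.0032],0],[[-0.0359,0,0.0032],0],[[-0.0359,0,0.0032],0],[[-0.0359,0,0.0032],0],[[0,0,0],0],[[0,0,0],0],[[0,0,0],0]]}}

```text
clock: 25.5
ee_pos: [476.6, 101.9, 153.4]
ee_rot: [[0.055, -0.002, -0.998], [0.998, 0.001, 0.055], [0.0, -1.0, 0.002]]
ft_force: [0.5, 0.4, -0.4]
finger_gap: 42.2
```

```bash
python3 - <<'E'
from h import *
state()
im,d=capture("top");cv2.imwrite("pics/p7.png",cv2.resize(im[130:300,50:400,::-1],(800,388)))
E
```

```text
t 25.5 stand xyz [-71.5 105.3 153.4] yaw rel 1.5693 y [-0.002  0.001 -1.   ] F [ 0.5  0.4 -0.4] gap 42.2
```

View pics/p7.png

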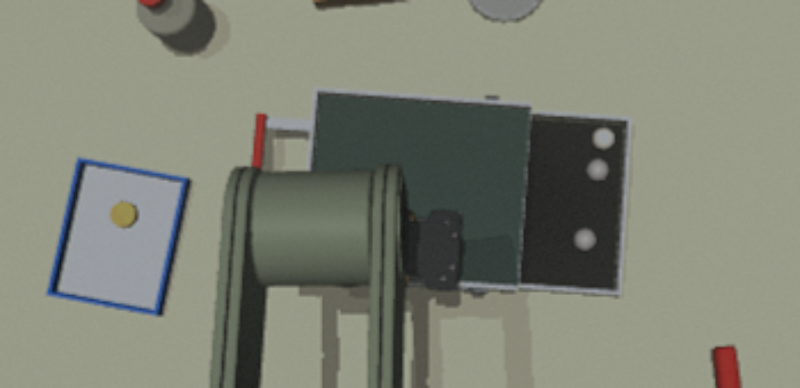

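The brass disc lies flat in the blue tray at (123,214). Now the steel one.

Call:
{"op": "step_arm", "data": {"motion": [[[0,0.025,-0.001],0],[[0,0.025,0],0],[[0,0.02,0],0],[[0,0.01,0],0],[[0,0.005,0],0],[[0,0,0],0],[[0,0,0],0]]}}

```text
clock: 26.13
ee_pos: [479.1, 102.2, 70.0]
ee_rot: [[0.054, 0.001, -0.999], [0.999, 0.0, 0.054], [0.0, -1.0, -0.001]]
ft_force: [-0.1, 0.5, 0.1]
finger_gap: 42.3
```

Call:
{"op": "step_arm", "data": {"motion": [[[0,0.001,0],0],[[0,0,0],0],[[0,0,0],0],[[0,0,0],0],[[0,0,0],0],[[0,0,0],0]], "claw": 0.02}}

```text
clock: 26.63
ee_pos: [479.3, 101.7, 69.5]
ee_rot: [[0.055, 0.002, -0.998], [0.998, 0.0, 0.055], [0.0, -1.0, -0.002]]
ft_force: [-0.7, 0.6, 5.3]
finger_gap: 26.6
```

Call:
{"op": "step_arm", "data": {"motion": [[[0,0,0],0],[[0,-0.005,0],0],[[0,-0.01,0],0],[[0,-0.02,0],0],[[0,-0.025,0],0],[[0,-0.025,0],0],[[0,0,0],0],[[0,0,0],0]]}}

```text
clock: 27.3
ee_pos: [479.6, 101.6, 155.2]
ee_rot: [[0.055, 0.004, -0.998], [0.999, 0.0, 0.055], [0.0, -1.0, -0.004]]
ft_force: [-0.1, 1.0, -0.3]
finger_gap: 26.2
```

```bash
python3 -c "from h import *;state()"
```

```text
t 27.3 stand xyz [-68.5 105.2 155.2] yaw rel 1.5701 y [ 0.004  0.    -1.   ] F [-0.1  1.  -0.3] gap 26.2
```

Call:
{"op": "step_arm", "data": {"motion": [[[0.0365,0,0.003],0],[[0.0365,0,0.003],0],[[0.0365,0,0.003],0],[[0.0365,0,0.003],0],[[0.0365,0,0.003],0],[[0.0365,0,0.003],0],[[0.0365,0,0.003],0],[[0.0365,0,0.003],0],[[0,0,0],0],[[0,0,0],0],[[0,0,0],0]]}}

```text
clock: 28.22
ee_pos: [469.2, 393.4, 151.4]
ee_rot: [[0.054, -0.003, -0.999], [0.999, -0.003, 0.054], [-0.003, -1.0, 0.003]]
ft_force: [0.2, -0.9, -1.2]
finger_gap: 26.5
```

```bash
python3 -c "from h import *;state()"
```

```text
t 28.22 stand xyz [-94.6 395.9 151.4] yaw rel 1.5706 y [-0.003 -0.003 -1.   ] F [ 0.2 -0.9 -1.2] gap 26.5
```

Down from 151: to about 17, then slowly.

Call:
{"op": "step_arm", "data": {"motion": [[[0,0.025,0],0],[[0,0.025,0],0],[[0,0.025,0],0],[[0,0.02,0],0],[[0,0.015,0],0],[[0,0.01,0],0],[[0,0.006,0],0],[[0,0.004,0],0],[[0,0.002,0],0],[[0,0,0],0],[[0,0,0],0]]}}

```text
clock: 29.13
ee_pos: [471.1, 394.9, 22.4]
ee_rot: [[0.055, 0.002, -0.999], [0.999, 0.001, 0.055], [0.001, -1.0, -0.001]]
ft_force: [0.3, 0.9, -0.8]
finger_gap: 26.4
```

Call:
{"op": "step_arm", "data": {"motion": [[[0,0.001,0],0],[[0,0.001,0],0],[[0,0.001,0],0],[[0,0,0],0]]}}

```text
clock: 29.47
ee_pos: [470.3, 394.6, 18.4]
ee_rot: [[0.054, -0.0, -0.999], [0.999, -0.0, 0.054], [-0.0, -1.0, 0.0]]
ft_force: [0.5, -0.2, -0.5]
finger_gap: 26.8
```

Call:
{"op": "step_arm", "data": {"motion": [[[0,0.001,0],0],[[0,0.001,0],0],[[0,0.001,0],0],[[0,0.001,0],0],[[0,0.001,0],0],[[0,0.0005,0],0],[[0,0,0],0]]}}

```text
clock: 30.05
ee_pos: [470.3, 394.4, 12.7]
ee_rot: [[0.055, -0.0, -0.999], [0.999, -0.0, 0.055], [-0.0, -1.0, 0.0]]
ft_force: [-0.6, 0.5, 0.3]
finger_gap: 26.5
```

Call:
{"op": "step_arm", "data": {"motion": [[[0,0.0005,0],0],[[0,0.0005,0],0],[[0,0.0005,0],0],[[0,0.0005,0],0],[[0,0,0],0]]}}

```text
clock: 30.47
ee_pos: [470.5, 394.6, 11.5]
ee_rot: [[0.055, 0.0, -0.999], [0.999, -0.0, 0.055], [-0.0, -1.0, -0.0]]
ft_force: [-0.4, -0.4, 4.4]
finger_gap: 26.5
```

Contact at 11.5 as expected. I'll release, rise, and move clear of the view.

Call:
{"op": "step_arm", "data": {"motion": [[[0,0,0],0],[[0,0,0],0],[[0,0,0],0],[[0,0,0],0],[[0,0,0],0],[[0,-0.01,0],0],[[0,-0.03,0],0],[[0,-0.035,0],0],[[0,-0.04,0],0],[[0,-0.04,0],0],[[0,-0.04,0],0],[[0,0,0],0]], "claw": 0.042}}

```text
clock: 31.47
ee_pos: [475.5, 397.9, 217.9]
ee_rot: [[0.054, 0.016, -0.998], [0.998, 0.01, 0.055], [0.011, -1.0, -0.016]]
ft_force: [0.5, 0.6, 1.2]
finger_gap: 42.3
```

Call:
{"op": "step_arm", "data": {"motion": [[[-0.035,0,0],0],[[-0.035,0,0],0],[[-0.035,0,0],0],[[-0.035,0,0],0],[[-0.035,0,0],0],[[-0.035,0,0],0],[[-0.035,0,0],0],[[0,0,0],0],[[0,0,0],0],[[0,0,0],0]]}}

```text
clock: 32.3
ee_pos: [457.3, 150.2, 206.5]
ee_rot: [[0.055, 0.001, -0.998], [0.998, 0.001, 0.055], [0.001, -1.0, -0.001]]
ft_force: [-0.4, 0.4, -1.3]
finger_gap: 42.0
```

```bash
python3 - <<'E'
from h import *
state()
im,d=capture("top");im2,_=capture("side")
cv2.imwrite("pics/p8.png",np.hstack([cv2.resize(im[:,:,::-1],(400,300)),cv2.resize(im2[:,:,::-1],(400,300))]))
W=cloud("top",d);X,Y,Z=W[...,0],W[...,1],W[...,2]
m=(X>400)&(X<680)&(Y<-35)&(Y>-165)&(Z>27)&(Z<45);r=rect(m,W);print("tray",r)
for x,y in((518.7,387.1),(470.5,394.6)):
    q=(np.hypot(X-x,Y-y)<9);print("disc z",np.round(np.percentile(Z[q],[10,50,90]),1),W[q&(Z>12)].mean(0).round(1))
E
```

```text
t 32.3 stand xyz [-93.4 152.5 206.5] yaw rel 1.5694 y [ 0.001  0.001 -1.   ] F [-0.4  0.4 -1.3] gap 42.0
tray (array([538.3, -98.3]), array([107.5, 190.7]), 86.72)
disc z [12.4 16.3 19.3] [519.6 390.7  16.8]
disc z [12.3 16.  19. ] [470.5 394.9  16.2]
```

View pics/p8.png

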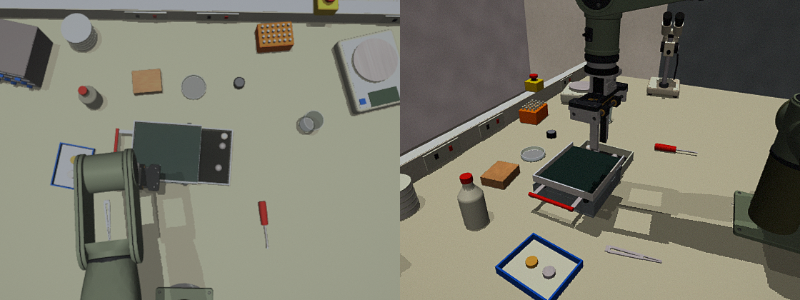

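Both discs lie flat side by side in the blue tray (side view, (531,262) and (549,272)). The balls are in the catch tray, the board is level, and nothing else has moved.

```bash
python3 -c "from station import hand_in;print(hand_in())"
```

```text
the job is handed in; nothing more can be done
None
```

The job is done and handed in at about 32 s of the 67 s allowed.

- **Catch tray:** I pushed it home until it stopped against the stand at about 11 N. In the last picture its front edge was still about where it stood after the push, within about 1 mm (stand y ≈ −144 mm). It was square to the stand to about 0.3°.
- **Balls and board:** I lifted the handle slowly to about 0.25 rad. All three balls rolled into the catch tray untouched and both discs stayed on the mat. I lowered the board until it rested on its stand, with about 10 N of reaction as it settled.
- **Discs:** I lowered the brass and steel discs onto the blue tray's floor, to light contact, before letting go. They lie flat, about 49 mm apart centre to centre, with tops measured at about 16 mm (6 mm floor plus 10 mm disc).

In the last top and side pictures the other things on the bench looked undisturbed, and the gripper was clear of everything. No check failed. The brass disc's centre read about 4 mm from where I released it; the depth noise is of similar size, so I left it.

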